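Open the guarded coin case

TASK

Open the brass-cornered coin case's spring tray: first slide the red pencil box, flat on the shelf, out of the tray's way to the middle of the green felt pad, then slide the brass guard all the way aside on top of the case and press the red button under it so that the tray springs fully out. The guard slides free to one side only, and which side cannot be seen, so try it gently and never force the guard or the button. Leave the jar, coin stand, loupe and ruler where they are.

Things in the scene. Friction and masses are not known exactly. Their poses are not given: they have to be found in the camera images.
- coin_case: Dark wood coin case with brass corners, fixed to the shelf, 140 (x) by 220 (y) by 75 mm high. Origin: centre of its underside; its front (the tray's face) looks along its own -x, 70 mm from the origin. Its top carries the red button, centred 20 mm in front of the origin's middle line (own x = -20, y = 0), between two low brass rails that run along y at 30 mm either side of the button in x (6 mm thick, 9 mm high).
- guard_ridge (a point): Centre of the top of the upright brass ridge on the guard: ridge 8 mm thick along the case's y, 36 mm long along the case's x, 16 mm tall above the guard's plate. The plate (54 mm along x, 38 mm along y) covers the button; its upper face is 88 mm above the shelf, the ridge's top 104 mm. Axes as the case's.
- guard (a joint): Guard position (m) along the case's y: 0 covering the button (start), +0.040 fully aside to the case's +y, -0.040 fully aside to its -y. In each episode a hidden pin stops it after about 4 mm on one of the two sides (seemingly at random), and it runs the full 40 mm to the other side. It slides against about 1.5 N of friction and stays where it is left. It counts as aside beyond 33 mm.
- button_top (a point): Centre of the top of the round red release button (24 mm across), 83 mm above the shelf when up, hidden under the guard's plate at the start. It goes 7 mm straight down on a spring, 2 N at first and 6 N at the bottom; the tray is released at about 5 mm. Pushing the button or the guard harder than 30 N counts as forcing.
- tray (a joint): How far the spring tray has come out of the case's front (m): 0 shut and latched, 0.065 fully out. When the button releases it, a light spring (about 2 N) drives it out and holds it out.
- tray_front (a point): Top middle of the tray's front panel (panel 108 mm wide, 44 mm tall, 8 to 52 mm above the shelf). When open it has moved 65 mm along the case's -x.
- pencil_box: Red lacquer pencil box, loose, 88 (x) by 150 (y) by 40 mm high, 0.2 to 0.4 kg, too wide to grasp; stands in front of the tray with its long side nearly along the case's front, 15 to 30 mm from it. Origin: centre of its underside.
- felt_pad: Flat green felt pad flush with the shelf, 170 (x) by 240 (y) mm, no thickness to speak of; to the left or the right of the case's front. Origin: its centre. The pencil box belongs lying flat with its centre within 45 mm of this point, turned any way.
- coin_jar: Green glass jar with a cork stopper, loose, 60 mm across, 78 mm high, on the side opposite to the pad. Origin: centre of its underside. Leave alone.
- coin_stand: Ivory-coloured resin coin stand, loose, 60 by 70 mm, 62 mm high. Origin: centre of its underside. Leave alone.
- loupe: Black loupe, loose, 48 mm across, 44 mm high. Origin: centre of its underside. Leave alone.
- ruler: Polished steel ruler, loose, 28 (x) by 300 (y) by 4 mm, behind the case. Origin: centre of its underside. Leave alone.
There are look-alikes about, which are no part of the job. Of the things that look like the pencil_box, take the one that is farthest to the robot's right at the start.

How it is judged:
By the outcome, as a careful person would: the job done as asked, in the order asked, and still so for the second after the job is handed in, with the robot touching nothing.
It also fails if it takes over 64 s, if anything falls off the work surface, if the arm or the gripper's body presses on something with over 40 N, if the wrist force passes 120 N, or if a joint passes its speed limit or range.

ROBOT

A 7-joint arm with a two-finger parallel gripper is mounted at the origin on the work surface. World frame = base frame: x ahead of the robot, y to its left, z up, the work surface at z = 0. Lengths are in m, angles in degrees, forces in N, time in s.
With the tool pointing down it reaches from about 0.425 to 0.875 m from the base axis. Payload 4.7 kg.
Tool frame: the origin (TCP) lies between the finger pads; the fingertips stand arm.tips_ahead ahead of it and the grasp point (between the pads) lies 11 mm behind it (arm.tips_ahead is the distance from the TCP to the fingertips, in m); y points along the fingers, x is the direction in which the jaws open and shut, and the axes are right-handed (so a half turn about y gives the same grasp; the last joint's range is limited). The gripper opens to 87 mm and grips with 3 to 60 N. Pads are 19 mm wide; open, the fingers measure 117 mm over their backs; the gripper's body (75 mm by 190 mm) begins 51 mm behind the grasp point.
Start: joints at [-67.202, 18.392, -4.016, 83.108, 1.295, 78.541, -3.26], TCP at [0.243, 0.603, 0.231] pointing down, gripper open.
Joint ranges: [-163.93, 163.93], [-17.29, 119.83], [-79.2, 71.16], [3.27, 140.29], [-89.18, 269.18], [5.43, 117.66], [-154.24, 154.24]. Speed limits (degrees/s): [147.25, 147.25, 180, 180, 180, 180, 180].

INTERFACE

Orientations are given as a 3x3 rotation matrix whose columns are the frame's x, y, z axes.
In Python, from cell import arm, vision gives the robot as it stands.
- The arm moves only by the shell command python3 -m pendant 'ROWS'. ROWS is JSON, a list of rows, each a list of 3 entries, a list of its own where there are three numbers: the shift along the tool's x, y, z in cm, then the turn, a rotation vector about the tool's x, y, z in rad, then the finger opening in cm, from 0 to 8.7. A call has 1 to 20 rows; each row shifts and turns the pose as measured when the row begins, along the tool's axes as they then stand; what a row does not reach is not made up. A row lasts 1/12 s, in which the tool goes at most 41.7 mm and 7.16 degrees, less where a joint would pass 70% of its speed; a pose out of reach is approached as far as the arm can. A call is refused whole if a number of a shift passes 4.17 or a number of a turn 0.125, either way. A call with a gripper value outside its range is refused whole. The fingers move at their own pace and stop on an object; the grip force is fixed at half the most. Time passes only in rows, so rows that do not move let the fingers close. It gives the time, the measured TCP pose, the force and the opening at its end, in the units of the state.
- arm.get_obs(): the state, without advancing time (a new reading comes with each control period).
- vision.read_camera(name): name is "side" or "top" or "wrist"; returns a dict with "img" (480x640x3 uint8, blue, green, red), "camera_matrix" (3x3 intrinsics, pixels), "origin" and "attitude" of the camera in the world; the wrist camera has in their place "tool_from_camera" (4x4, takes a point from camera to tool coordinates, whose origin is the TCP and whose axes are the tool frame's). Camera axes: x right, y down, z forward; pixel columns grow to the right and rows downward; lengths in m; the calibration is good to about 2 mm. A picture is of the moment at which its call begins: read the wrist's pose just before it. There is no depth.
- arm.close_job(): hands the job in, once; it reports no verdict.
The state is a dict: "t": time; "q": joint angles; "qvel": joint speeds; "joint_torque": joint torques, N m; "position": TCP position; "tool_rot": TCP orientation; "ft_force": force on the tool from outside, world axes, zero at the start; "wrist_torque": the same for the moment, N m; "gripper_width": opening from 0.0 (shut) to 1.0 (fully open).
Only numpy, scipy, OpenCV 4.12 (cv2) and the standard library are available. Lean on these libraries where they do the work, as an engineer would, in place of code of your own. Each camera call takes 0.05 s, during which the arm holds its last target. There are 200 camera calls.

## Working session

There is one attempt and no reset: what is moved stays moved. The work goes in short steps, Python scripts to look and compute and a shell command to move; the robot and the scene stay as the last step left them, time stands still between calls to the robot, and variables do not carry over. Pictures are saved under pics/ and viewed, about 8 in all and at most 12, crops included, and the job is handed in when it is done.

```bash
mkdir -p pics; ls; cat > h.py <<'E'
import numpy as np, cv2
from cell import arm, vision
def cam(name):
    o=arm.get_obs(); c=vision.read_camera(name)
    K=np.array(c["camera_matrix"])
    if name=="wrist":
        T=np.eye(4);T[:3,:3]=o["tool_rot"];T[:3,3]=o["position"]
        M=T@np.array(c["tool_from_camera"]);R=M[:3,:3];p=M[:3,3]
    else: R=np.array(c["attitude"]);p=np.array(c["origin"])
    return c["img"],K,R,p
def ray(K,R,u,v):
    d=R@np.linalg.inv(K)@np.array([u,v,1.]);return d/np.linalg.norm(d)
def onz(K,R,p,u,v,z):
    d=ray(K,R,u,v);return p+d*(z-p[2])/d[2]
def proj(K,R,p,X):
    x=K@(R.T@(np.array(X)-p));return x[:2]/x[2]
def tri(rays):
    A=np.zeros((3,3));b=np.zeros(3)
    for p,d in rays:
        P=np.eye(3)-np.outer(d,d);A+=P;b+=P@p
    return np.linalg.solve(A,b)
E
python3 - <<'E'
from h import *
for n in("top","side"):
    i,K,R,p=cam(n);cv2.imwrite(f"pics/{n}0.png",i);print(n,K.tolist(),p,R.round(3).tolist());np.savez(f"{n}0.npz",K=K,R=R,p=p)
o=arm.get_obs();print(o);print(arm.tips_ahead)
E
```

```text
pics
top [[471.7876468582466, 0.0, 313.6653695760385], [0.0, 471.7876468582466, 241.1367866590961], [0.0, 0.0, 1.0]] [0.27866574 0.00664526 1.17803978] [[0.005, -0.98, 0.198], [-1.0, -0.003, 0.012], [-0.011, -0.198, -0.98]]
side [[599.0674429257288, 0.0, 325.38801942612673], [0.0, 599.0674429257288, 232.91722741635803], [0.0, 0.0, 1.0]] [-0.2326994  -0.92067793  0.92816327] [[0.789, -0.364, 0.495], [-0.614, -0.456, 0.644], [-0.009, -0.812, -0.584]]
{'t': 0.1, 'q': array([-67.2013787 ,  18.43528052,  -4.01646131,  83.16930578,
         1.29576844,  78.54137564,  -3.25943893]), 'qvel': array([-0.07637432, -0.06328358, -0.01825996, -0.09969104,  0.06493119,
       -0.0744295 ,  0.11003221]), 'joint_torque': array([-2.54149536e-04, -4.92574632e+01, -4.05697161e-01, -3.13400853e+01,
       -6.41502393e-02,  3.94561957e-02,  6.41599627e-05]), 'position': array([0.24325184, 0.60223208, 0.22955349]), 'tool_rot': array([[ 3.74402179e-01, -5.60569792e-04, -9.27266248e-01],
       [ 9.27264752e-01, -1.66868640e-03,  3.74402584e-01],
       [-1.75719536e-03, -9.99998451e-01, -1.04963216e-04]]), 'ft_force': array([ 0.22398039,  0.38042862, -0.73802586]), 'wrist_torque': array([0.01722091, 0.03459354, 0.06872417]), 'gripper_width': 1.00064998249538}
0.008
```

View pics/top0.png

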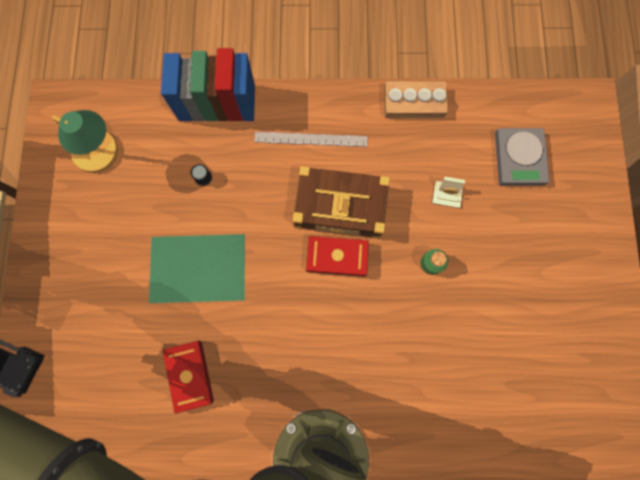

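View pics/side0.png

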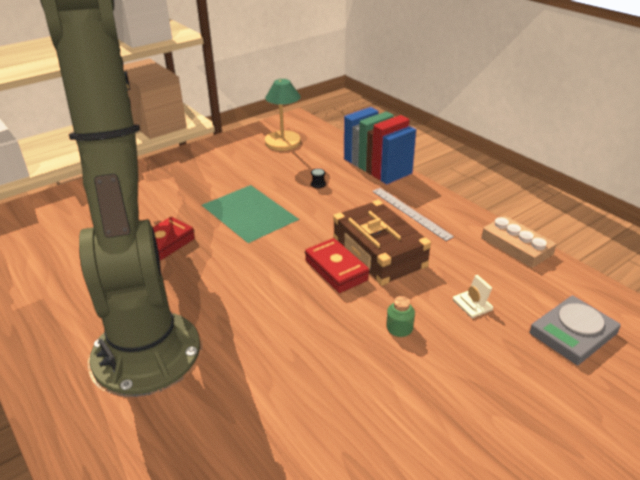

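The top view shows two red boxes, at px (338,256) and (187,377). The one at (338,256) is farther to the robot's right (image right is −y) and stands in front of the tray, so it fits. The case is near (342,202), the pad (198,268), the jar (435,261), and the loupe (201,175). Next I'll measure them and confirm with a crop.

```bash
python3 - <<'E'
from h import *
im={n:cv2.imread(f"pics/{n}0.png") for n in("top","side")}
C={n:[np.load(f"{n}0.npz")[k] for k in("K","R","p")] for n in im}
def blobs(n,lo,hi,amin=60,box=None):
    h=cv2.cvtColor(im[n],cv2.COLOR_BGR2HSV)
    m=cv2.inRange(h,lo,hi)
    if lo[0]==0 and hi[0]<=6: m|=cv2.inRange(h,(174,)+lo[1:],(180,)+hi[1:])
    if box: k=np.zeros_like(m);k[box[1]:box[3],box[0]:box[2]]=1;m*=k
    cs,_=cv2.findContours(m,cv2.RETR_EXTERNAL,cv2.CHAIN_APPROX_NONE)
    return [c for c in cs if cv2.contourArea(c)>amin]
def rect(c,n,z):
    P=np.array([onz(*C[n],*q,z)[:2] for q in c[:,0].astype(float)]).astype(np.float32)
    return cv2.minAreaRect(P*1000)
for n,b in (("top",(295,225,380,285)),("side",(300,230,375,295))):
    for c in blobs(n,(0,150,60),(6,255,255),60,b): print(n,"box",cv2.boundingRect(c),rect(c,n,.04),rect(c,n,.0))
for n,b in (("top",(140,225,255,310)),("side",(195,180,305,245))):
    for c in blobs(n,(60,80,30),(95,255,255),300,b): print(n,"pad",rect(c,n,0.))
# box gold disc, two views
rs=[];
for n,b in(("top",(325,245,350,267)),("side",(322,247,350,268))):
    for c in blobs(n,(12,90,120),(32,255,255),10,b):
        M=cv2.moments(c);u,v=M["m10"]/M["m00"],M["m01"]/M["m00"];print(n,"disc",u,v);rs.append((C[n][2],ray(C[n][0],C[n][1],u,v)))
if len(rs)==2:print(tri(rs))
t=im["top"][155:295,280:465];s=im["side"][190:345,295:500]
cv2.imwrite("pics/crop1.png",np.vstack([cv2.resize(t,(600,454),interpolation=3),])) 
c2=cv2.resize(s,(780,590),interpolation=3);cv2.imwrite("pics/crop2.png",c2)
E
```

```text
top box (306, 236, 63, 40) ((472.8748474121094, -37.56938171386719), (148.27593994140625, 89.20295715332031), 85.97760772705078) ((479.7008361816406, -39.123435974121094), (153.48765563964844, 92.33821868896484), 85.97752380371094)
side box (305, 238, 65, 55) ((464.3072204589844, -54.636322021484375), (181.77696228027344, 110.35457611083984), 84.86969757080078) ((495.6980285644531, -15.632614135742188), (189.96365356445312, 115.324462890625), 84.8696517944336)
top pad ((447.2576599121094, 314.7581481933594), (161.2530059814453, 232.3843536376953), 1.8745545148849487)
side pad ((448.8516845703125, 316.1794128417969), (158.0790252685547, 223.91151428222656), 1.8455677032470703)
top disc 337.23985890652557 254.64902998236332
side disc 336.0 257.5
[ 0.47556801 -0.03815429  0.04196193]
```

View pics/crop1.png

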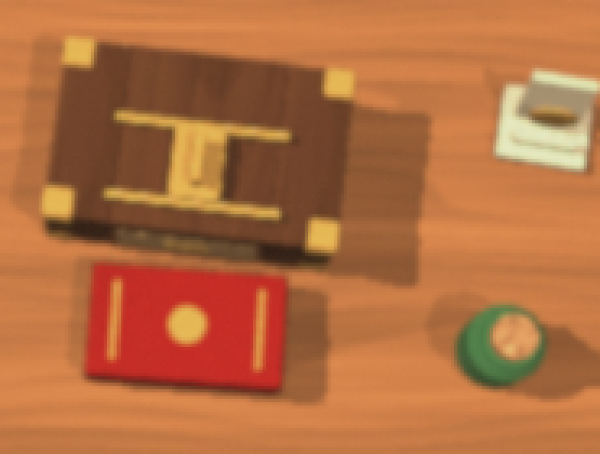

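The crop confirms the target: the red lacquer box with its long side along the tray front. Box centre is (0.474,−0.038), top at z≈0.042, yaw about −4°, 148×89 mm. The pad centre is (0.448,0.315). I'll turn the tool so the jaws lie along world x, then travel to the box's right end.

```bash
python3 -m pendant '[[[0,0,0],[0,0.125,0],6],[[0,0,0],[0,0.125,0],6],[[0,0,0],[0,0.125,0],6],[[0,0,0],[0,0.125,0],6],[[0,0,0],[0,0.125,0],6],[[0,0,0],[0,0.125,0],6],[[0,0,0],[0,0.125,0],6],[[0,0,0],[0,0.125,0],6],[[0,0,0],[0,0.125,0],6],[[0,0,0],[0,0.125,0],6],[[4,0,-1],[0,0,0],6],[[4,0,-1],[0,0,0],6],[[4,0,-2],[0,0,0],6],[[4,0,-2],[0,0,0],6],[[4,0,-3],[0,0,0],6]]'
```

```text
t: 1.35
position: [0.4155, 0.5102, 0.2177]
tool_rot: [[0.999, -0.016, 0.048], [-0.048, -0.012, 0.999], [-0.015, -1.0, -0.013]]
ft_force: [0.3, -0.3, 0.3]
gripper_width: 0.689
```

```bash
python3 - <<'E'
from h import *
im={n:cv2.imread(f"pics/{n}0.png") for n in("top","side")}
C={n:[np.load(f"{n}0.npz")[k] for k in("K","R","p")] for n in im}
h=cv2.cvtColor(im["top"],cv2.COLOR_BGR2HSV)
m=cv2.inRange(h,(15,90,130),(32,255,255));k=np.zeros_like(m);k[160:236,285:395]=1;m*=k
n,_,st,ce=cv2.connectedComponentsWithStats(m)
for i in range(1,n):
    if st[i,4]>8: print(st[i],ce[i],onz(*C["top"],*ce[i],.075).round(4),onz(*C["top"],*ce[i],.104).round(4))
# jar and stand xy
for nm,(u,v),z in(("jar cork",(438.5,258.5),.078),("loupe",(201,173),.044),("stand",(449,190),.03)):print(nm,onz(*C["top"],u,v,z).round(3))
E
```

```text
[299 166  11  10 103] [303.96116505 170.54368932] [0.6787 0.0444 0.075 ] [0.6682 0.0434 0.104 ]
[379 176  11  10 100] [384.   180.44] [ 0.6535 -0.1516  0.075 ] [ 0.6436 -0.1474  0.104 ]
[312 189  58  34 851] [340.36192714 205.38307873] [ 0.5901 -0.0445  0.075 ] [ 0.5819 -0.0432  0.104 ]
[292 211  12  12 113] [297.28318584 216.97345133] [0.5609 0.0595 0.075 ] [0.5535 0.0581 0.104 ]
[374 222  11  12 117] [379.12820513 227.16239316] [ 0.5362 -0.137   0.075 ] [ 0.5294 -0.1333  0.104 ]
jar cork [ 0.46  -0.275  0.078]
loupe [0.683 0.306 0.044]
stand [ 0.644 -0.322  0.03 ]
```

```bash
python3 -m pendant '[[[0.4,0,-4.1],[0.012,0.02,-0.016],5],[[0.4,0,-4.1],[0,0,0],5],[[0.4,0,-4.1],[0,0,0],5],[[0.4,0,-4.1],[0,0,0],5],[[0.4,0,-4.1],[0,0,0],5],[[0.4,0,-4.1],[0,0,0],5],[[0.4,0,-4.1],[0,0,0],5],[[0.4,0,-4.1],[0,0,0],5],[[0.4,0,-4.1],[0,0,0],5],[[0.4,0,-4.1],[0,0,0],5],[[0.4,0,-4.1],[0,0,0],5],[[0.4,0,-4.1],[0,0,0],5],[[0.4,0,-4.1],[0,0,0],5],[[0.4,0,-4.1],[0,0,0],5],[[0.4,0,-4.1],[0,0,0],5],[[0.4,0,-4.1],[0,0,0],5],[[0,0,0],[0,0,0],5]]'
```

```text
t: 2.77
position: [0.4285, -0.1655, 0.2135]
tool_rot: [[0.996, -0.001, 0.088], [-0.088, -0.011, 0.996], [-0.0, -1.0, -0.011]]
ft_force: [-0.2, -0.4, 0.1]
gripper_width: 0.574
```

```bash
python3 -m pendant '[[[1.4,3,0],[0.011,0,0],5],[[1.4,3,0],[0,0,0],5],[[0,3,0],[0,0,0],5],[[0,3,0],[0,0,0],5],[[0,3,0],[0,0,0],5],[[0,1.6,0],[0,0,0],5],[[0,1.6,0],[0,0,0],5],[[0,0,0],[0,0,0],5]]'
```

```text
t: 3.43
position: [0.4588, -0.1713, 0.0256]
tool_rot: [[0.995, 0.007, 0.098], [-0.098, 0.002, 0.995], [0.007, -1.0, 0.003]]
ft_force: [-0.2, 0.3, -0.4]
gripper_width: 0.574
```

```bash
python3 -m pendant '[[[-0.2,-0.6,1.5],[0,-0.028,0],5],[[-0.1,0,1.5],[0,0,0],5],[[-0.1,0,1],[0,0,0],5],[[-0.1,0,1],[0,0,0],5],[[-0.1,0,1],[0,0,0],5],[[-0.2,0,1.2],[0,0,0],5],[[-0.2,0,1.2],[0,0,0],5],[[-0.2,0,1.2],[0,0,0],5],[[-0.2,0,1.2],[0,0,0],5],[[-0.2,0,1.2],[0,0,0],5]]'
cat > see.py <<'E'
from h import *
import sys
im,K,R,p=cam("top")
h=cv2.cvtColor(im,cv2.COLOR_BGR2HSV);m=cv2.inRange(h,(0,150,60),(6,255,255))|cv2.inRange(h,(174,150,60),(180,255,255))
k=np.zeros_like(m);k[225:320,100:400]=1;m*=k
for c in cv2.findContours(m,0,1)[0]:
    if cv2.contourArea(c)>100:
        P=np.array([onz(K,R,p,*q,.04)[:2] for q in c[:,0].astype(float)]).astype(np.float32)
        print("box",cv2.minAreaRect(P*1000))
print(arm.get_obs()["position"])
cv2.imwrite("pics/"+sys.argv[1],im[130:430,100:500])
E
python3 see.py a1.png
```

```text
t: 4.27
position: [0.4526, -0.0499, 0.0375]
tool_rot: [[0.997, 0.01, 0.078], [-0.078, -0.002, 0.997], [0.01, -1.0, -0.001]]
ft_force: [0.7, -0.7, -0.6]
gripper_width: 0.58
box ((471.0040588378906, 56.063541412353516), (109.61975860595703, 89.11418914794922), 86.09964752197266)
[ 0.45257573 -0.04709025  0.03745369]
```

View pics/a1.png

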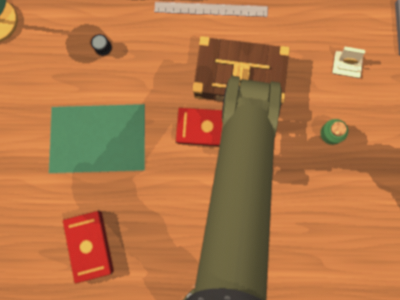

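The box is sliding straight, yaw still −4°, and it's clear of the case.

```bash
python3 -m pendant '[[[-0.2,0,1.4],[0,0,0],5],[[-0.2,0,1.6],[0,0,0],5],[[-0.2,0,1.6],[0,0,0],5],[[-0.2,0,1.6],[0,0,0],5],[[-0.2,0,1.6],[0,0,0],5],[[-0.2,0,1.6],[0,0,0],5],[[-0.2,0,1.6],[0,0,0],5],[[-0.2,0,1.6],[0,0,0],5],[[-0.2,0,1.6],[0,0,0],5],[[-0.2,0,1.6],[0,0,0],5],[[-0.2,0,1.6],[0,0,0],5],[[-0.2,0,1.6],[0,0,0],5],[[-0.2,0,1.6],[0,0,0],5],[[-0.2,0,1.6],[0,0,0],5],[[-0.2,0,1.4],[0,0,0],5],[[-0.1,0,1.0],[0,0,0],5],[[0,0,0.6],[0,0,0],5]]'; python3 see.py a2.png
```

```text
t: 5.73
position: [0.4468, 0.2096, 0.0493]
tool_rot: [[0.996, 0.021, 0.084], [-0.084, -0.0, 0.996], [0.021, -1.0, 0.002]]
ft_force: [0.2, 0.2, 0.1]
gripper_width: 0.577
[0.44701537 0.21077239 0.04942098]
```

View pics/a2.png

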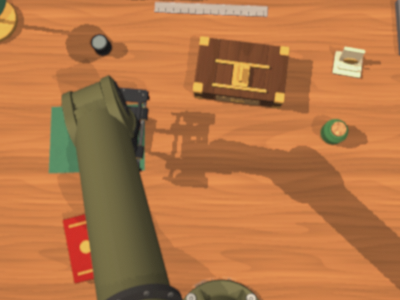

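```bash
python3 - <<'E'
from h import *
i,K,R,p=cam("side")
h=cv2.cvtColor(i,cv2.COLOR_BGR2HSV);m=cv2.inRange(h,(0,150,60),(6,255,255))|cv2.inRange(h,(174,150,60),(180,255,255))
for c in cv2.findContours(m,0,1)[0]:
    if cv2.contourArea(c)>60:
        x,y,w,hh=cv2.boundingRect(c);print(x,y,w,hh,onz(K,R,p,x+w/2,y+hh/2,.03).round(3))
E
```

```text
154 217 40 42 [0.214 0.293 0.03 ]
245 196 43 34 [0.461 0.242 0.03 ]
371 115 39 64 [0.981 0.312 0.03 ]
```

The arm hides the box. I'll back off and rise, both for a look and because the tool has drifted up to z=0.049.

```bash
python3 -m pendant '[[[0,0,-2],[0,0,0.021],5],[[0,-1,-3],[0,0,0],5],[[0,-3,-4],[0,0,0],5],[[0,-3,-4],[0,0,0],5],[[0,-3,-4],[0,0,0],5],[[0,-2,-4],[0,0,0],5],[[0,0,0],[0,0,0],5]]'; python3 see.py a3.png
```

```text
t: 6.42
position: [0.4315, 0.0143, 0.1547]
tool_rot: [[0.996, -0.002, 0.085], [-0.085, -0.002, 0.996], [-0.001, -1.0, -0.003]]
ft_force: [1.0, 0.3, 0.2]
gripper_width: 0.569
box ((471.00830078125, 280.1141357421875), (152.37576293945312, 87.16851043701172), 79.9488754272461)
[0.43118893 0.01727772 0.15358147]
```

```bash
python3 -m pendant '[[[0.8,0,3.8],[0,0,0],5],[[0.8,0,3.8],[0,0,0],5],[[0.8,2,3.8],[0,0,0],5],[[0,2.5,3],[0,0,0],5],[[0,2.5,0],[0,0,0],5],[[0,2.5,0],[0,0,0],5],[[0,2,0],[0,0,0],5],[[0,0,0],[0,0,0],5]]'
```

```text
t: 7.13
position: [0.4693, 0.1657, 0.0336]
tool_rot: [[0.996, 0.001, 0.09], [-0.09, 0.008, 0.996], [-0.0, -1.0, 0.008]]
ft_force: [-0.8, -0.7, 0.3]
gripper_width: 0.577
```

```bash
python3 -m pendant '[[[0,0,1],[0,0,0],5],[[0,0,1],[0,0,0],5],[[0,0,1],[0,0,0],5],[[-0.3,0.1,1],[0,0,0],5],[[-0.6,0.1,1],[0,0,0],5],[[-0.6,0.1,1],[0,0,0],5],[[-0.6,0.1,1],[0,0,0],5],[[-0.6,0,0.9],[0,0,0],5],[[0,0,0],[0,0,0],5]]'
python3 -m pendant '[[[0,0,-2],[0,0,0],5],[[0,-1,-3],[0,0,0],5],[[0,-3,-4],[0,0,0],5],[[0,-3,-4],[0,0,0],5],[[0,-3,-4],[0,0,0],5],[[0,-2,-4],[0,0,0],5],[[0,0,0],[0,0,0],5]]'; python3 see.py a4.png
```

```text
t: 7.88
position: [0.4521, 0.259, 0.0366]
tool_rot: [[0.996, 0.008, 0.091], [-0.091, 0.015, 0.996], [0.007, -1.0, 0.015]]
ft_force: [0.2, -0.3, -0.1]
gripper_width: 0.575
t: 8.47
position: [0.4365, 0.0663, 0.1428]
tool_rot: [[0.996, 0.015, 0.084], [-0.085, 0.019, 0.996], [0.013, -1.0, 0.02]]
ft_force: [0.2, 0.6, 0.1]
gripper_width: 0.577
box ((448.9479064941406, 343.67608642578125), (153.52301025390625, 87.65504455566406), 84.68046569824219)
[0.43627932 0.0693037  0.1419427 ]
```

View pics/a4.png

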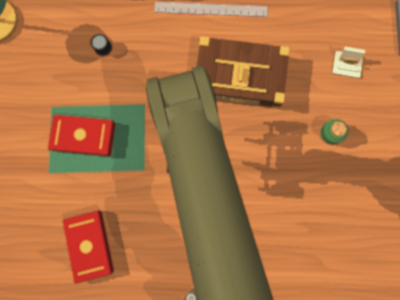

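The box is fully on the pad at (0.449,0.344), about 30 mm from the pad's middle. That's inside the 45 mm, and I'll check it again later with two views. Next is the guard: rise and turn the jaws along the case's y.

```bash
python3 -m pendant '[[[0,-1.5,0],[-0.019,0,0.015],3],[[0,-1.5,0],[0,-0.125,0],3],[[0,-1.5,0],[0,-0.125,0],3],[[0,-1.5,0],[0,-0.125,0],3],[[0,-1.5,0],[0,-0.125,0],3],[[0,-1.5,0],[0,-0.125,0],3],[[0,0,0],[0,-0.125,0],3],[[0,0,0],[0,-0.125,0],3],[[0,0,0],[0,-0.125,0],3],[[0,0,0],[0,-0.125,0],3],[[0,0,0],[0,-0.125,0],3],[[0,0,0],[0,-0.125,0],3],[[0,0,0],[0,-0.12,0],3],[[0,0,0],[0,0,0],3]]'
python3 - <<'E'
from h import *
rs=[]
for n,b in(("top",(150,230,235,300)),("side",(195,175,305,260))):
    i,K,R,p=cam(n);h=cv2.cvtColor(i,cv2.COLOR_BGR2HSV);m=cv2.inRange(h,(15,90,120),(32,255,255));k=np.zeros_like(m);k[b[1]:b[3],b[0]:b[2]]=1
    c=max(cv2.findContours(m*k,0,1)[0],key=cv2.contourArea);M=cv2.moments(c);u,v=M["m10"]/M["m00"],M["m01"]/M["m00"];print(n,u,v,cv2.contourArea(c));rs.append((p,ray(K,R,u,v)))
print("disc",tri(rs))
o=arm.get_obs();R=o["tool_rot"];d=R.T@(np.array([.5875,-.0437,.22])-o["position"]);print(o["position"],o["q"].round(0),d*100);print(R.round(3))
E
```

```text
t: 9.68
position: [0.4335, 0.0716, 0.2333]
tool_rot: [[0.146, -0.006, -0.989], [0.989, 0.011, 0.146], [0.01, -1.0, 0.008]]
ft_force: [-0.7, -0.7, -0.7]
gripper_width: 0.347
top 179.42798353909464 264.04938271604937 81.0
side 242.74358974358972 194.05769230769232 26.0
disc [0.45086291 0.34666452 0.04304086]
[0.43349613 0.07160096 0.23335876] [-66. -14.  47. 112.  10.  78.  59.] [ -9.06206087   1.11442454 -16.98636811]
[[ 0.152 -0.006 -0.988]
 [ 0.988  0.011  0.152]
 [ 0.01  -1.     0.008]]
```

```bash
python3 -m pendant '[[[-1.8,0.2,-3.4],[0,-0.03,0],3],[[-1.8,0.2,-3.4],[0,0,0],3],[[-1.8,0.2,-3.4],[0,0,0],3],[[-1.8,0.2,-3.4],[0,0,0],3],[[-1.8,0.2,-3.4],[0,0,0],3],[[0,0,0],[0,0,0],3],[[0,0,0],[0,0,0],3]]'
python3 - <<'E'
from h import *
i,K,R,p=cam("wrist");cv2.imwrite("pics/w1.png",i);np.savez("w1.npz",K=K,R=R,p=p)
print(arm.get_obs()["position"],arm.get_obs()["q"].round(0),p,proj(K,R,p,[.5875,-.0437,.104]))
E
```

```text
t: 10.37
position: [0.5968, -0.0399, 0.2141]
tool_rot: [[0.13, -0.01, -0.991], [0.991, 0.007, 0.13], [0.006, -1.0, 0.01]]
ft_force: [0.3, -0.3, -0.5]
gripper_width: 0.341
[ 0.59619427 -0.03981371  0.2139405 ] [-49.  22.  64.  94. -20.  78. 100.] [ 0.52418492 -0.03072549  0.36871527] [303.13268381 227.04741568]
```

View pics/w1.png

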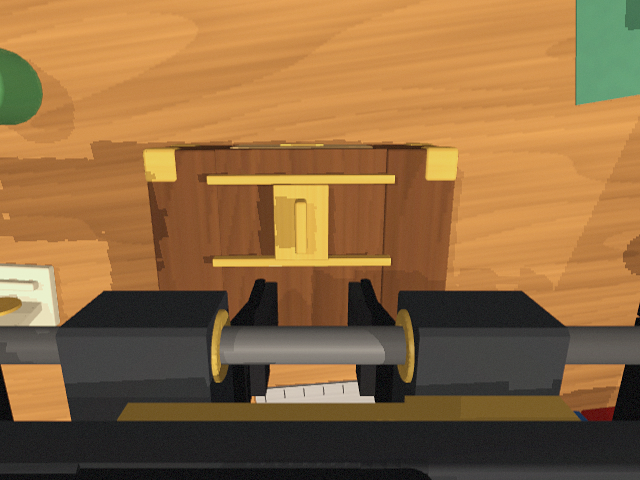

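The wrist view shows the ridge top centred near (301,226), against a prediction of (303,227), so the case pose holds to about 1–2 mm. I'll centre the open fingers over it and descend, watching q3.

```bash
cat > to.py <<'E'
from h import *
import sys
T=np.array([float(a) for a in sys.argv[1:4]])
o=arm.get_obs();R=np.array(o["tool_rot"])
yw=np.radians(82.9);x=np.array([np.cos(yw),np.sin(yw),0]);y=np.array([0,0,-1.]);D=np.c_[x,y,np.cross(x,y)]
from scipy.spatial.transform import Rotation as S
print("d cm",(R.T@(T-o["position"])*100).round(2),"rot",S.from_matrix(R.T@D).as_rotvec().round(3),"q",o["q"].round(0),"f",o["ft_force"].round(1),o["position"].round(4),"case-y",round(float((o["position"]-[.5875,-.0437,0])@x)*1000,1),o["t"],o["gripper_width"])
E
python3 - <<'E'
from h import *
w=np.load("w1.npz");print(onz(w["K"],w["R"],w["p"],301,227,.104))
E
python3 to.py .5875 -.0437 .16
```

```text
[ 0.5872823  -0.04508865  0.104     ]
d cm [-0.53  5.4   0.76] rot [-0.01  -0.005  0.006] q [-49.  22.  64.  94. -20.  78. 100.] f [-0.3  0.1 -0.4] [ 0.5962 -0.0398  0.2139] case-y 4.9 10.4167 0.34472082113719266
```

```bash
python3 -m pendant '[[[-0.2,1.8,0.25],[-0.01,-0.005,0.006],3],[[-0.2,1.8,0.25],[0,0,0],3],[[-0.2,1.8,0.25],[0,0,0],3],[[0,0,0],[0,0,0],3],[[0,0,0],[0,0,0],3]]'; python3 to.py .5873 -.0445 .102
```

```text
t: 10.83
position: [0.5858, -0.0377, 0.1607]
tool_rot: [[0.123, 0.004, -0.992], [0.992, 0.01, 0.123], [0.011, -1.0, -0.003]]
ft_force: [-0.2, 0.2, 0.0]
gripper_width: 0.342
d cm [-0.72  5.86 -0.22] rot [0.003 0.    0.011] q [-49.  22.  63. 100. -21.  71. 102.] f [-0.2  0.2  0. ] [ 0.5858 -0.0377  0.1607] case-y 5.7 10.8333 0.3420338708059273
```

```bash
python3 -m pendant '[[[-0.4,0.5,-0.1],[0.003,0,0.011],3],[[-0.4,1,-0.1],[0,0,0],3],[[0,1,0],[0,0,0],3],[[0,1,0],[0,0,0],3],[[0,0,0],[0,0,0],3]]'; python3 to.py .5873 -.0445 .102
```

```text
t: 11.25
position: [0.5891, -0.0422, 0.1273]
tool_rot: [[0.119, 0.007, -0.993], [0.993, 0.005, 0.119], [0.006, -1.0, -0.006]]
ft_force: [0.7, 0.3, -0.3]
gripper_width: 0.346
d cm [-0.27  2.53  0.16] rot [0.006 0.005 0.006] q [-47.  24.  61. 101. -23.  68. 104.] f [ 0.7  0.3 -0.3] [ 0.5891 -0.0422  0.1273] case-y 1.7 11.25 0.34598410610716723
```

```bash
python3 -m pendant '[[[-0.3,0.6,0.15],[0.006,0.005,0.006],3],[[0,0.6,0],[0,0,0],3],[[0,0.6,0],[0,0,0],3],[[0,0.5,0],[0,0,0],3],[[0,0,0],[0,0,0],3]]'; python3 to.py .5873 -.0445 .102
```

```text
t: 11.67
position: [0.587, -0.0459, 0.1012]
tool_rot: [[0.125, -0.002, -0.992], [0.992, -0.002, 0.125], [-0.002, -1.0, 0.002]]
ft_force: [0.4, 0.3, -1.1]
gripper_width: 0.345
d cm [ 0.15 -0.08 -0.01] rot [-0.002 -0.002 -0.002] q [-46.  26.  60. 102. -25.  66. 105.] f [ 0.4  0.3 -1.1] [ 0.587  -0.0459  0.1012] case-y -2.3 11.6667 0.34506206879369405
```

```bash
python3 -m pendant '[[[0.3,0,0],[0,0,0],3],[[0.3,0,0],[0,0,0],3],[[0.3,0,0],[0,0,0],3],[[0.2,0,0],[0,0,0],3]]'; python3 to.py .5873 -.0445 .102;  python3 -m pendant '[[[0.2,0,0],[0,0,0],3],[[0.2,0,0],[0,0,0],3]]'; python3 to.py .5873 -.0445 .102
```

```text
t: 12.0
position: [0.5886, -0.0348, 0.1012]
tool_rot: [[0.127, -0.002, -0.992], [0.992, -0.003, 0.127], [-0.003, -1.0, 0.001]]
ft_force: [0.7, -1.2, -0.5]
gripper_width: 0.339
d cm [-0.98 -0.08  0.01] rot [-0.001 -0.003 -0.003] q [-47.  26.  60. 102. -25.  66. 103.] f [ 0.7 -1.2 -0.5] [ 0.5886 -0.0348  0.1012] case-y 8.9 12.0 0.33892888279896705
t: 12.17
position: [0.589, -0.0311, 0.1014]
tool_rot: [[0.126, -0.002, -0.992], [0.992, -0.004, 0.126], [-0.004, -1.0, 0.001]]
ft_force: [0.2, -1.4, -1.0]
gripper_width: 0.344
d cm [-1.35 -0.06  0.  ] rot [-0.001 -0.003 -0.004] q [-47.  26.  60. 102. -25.  66. 103.] f [ 0.2 -1.4 -1. ] [ 0.589  -0.0311  0.1014] case-y 12.7 12.1667 0.3444010204877395
```

```bash
for k in 1 2; do python3 -m pendant '[[[0.2,0,0],[0,0,0],3]]' | grep -E 'pos|force'; done; python3 -m pendant '[[[0.2,0,0],[0,0,0],3]]'| grep -E 'pos|force'; python3 to.py .5873 -.0445 .102
```

```text
position: [0.5892, -0.0294, 0.1014]
ft_force: [0.4, -1.4, -1.4]
position: [0.5895, -0.0275, 0.1014]
ft_force: [-1.2, -1.8, -0.7]
position: [0.5897, -0.0256, 0.1015]
ft_force: [1.0, -1.3, -1.5]
d cm [-1.91 -0.04  0.  ] rot [-0.001 -0.003 -0.005] q [-48.  27.  60. 102. -25.  66. 102.] f [ 1.  -1.3 -1.5] [ 0.5897 -0.0256  0.1015] case-y 18.2 12.4167 0.3485272894628515
```

No stop: it has passed the 4 mm pin distance with only about 1.5 N, so +y is the free side. I'll keep going gently.

```bash
python3 -m pendant '[[[0.25,0,0],[0,0,0],3],[[0.25,0,0],[0,0,0],3],[[0.25,0,0],[0,0,0],3],[[0.25,0,0],[0,0,0],3],[[0.25,0,0],[0,0,0],3],[[0.25,0,0],[0,0,0],3],[[0.25,0,0],[0,0,0],3],[[0.25,0,0],[0,0,0],3]]'| grep -E 'pos|force'; for k in 1 2 3 4 5 ; do python3 -m pendant '[[[0.15,0,0],[0,0,0],3]]' | grep -E 'force'; done;  python3 to.py .5873 -.0445 .102
```

```text
position: [0.5925, -0.0042, 0.1015]
ft_force: [0.0, -2.0, -0.8]
ft_force: [0.1, -1.6, -0.8]
ft_force: [-0.4, -2.0, -0.6]
ft_force: [-0.2, -1.0, -1.4]
ft_force: [-0.2, -1.2, -1.2]
ft_force: [-1.0, -1.8, -1.1]
d cm [-4.94 -0.03  0.  ] rot [-0.001 -0.003 -0.006] q [-50.  27.  59. 102. -25.  66.  99.] f [-1.  -1.8 -1.1] [0.5936 0.0045 0.1015] case-y 48.6 13.5 0.3498826211189944
```

```bash
for k in 1 2 3; do python3 -m pendant '[[[0.1,0,0],[0,0,0],3]]' | grep -E 'pos|force'; done;  python3 to.py .5873 -.0445 .102
```

```text
position: [0.5936, 0.0046, 0.1014]
ft_force: [-0.5, -4.7, -1.7]
position: [0.5937, 0.0046, 0.1015]
ft_force: [-0.4, -3.7, -0.8]
position: [0.5936, 0.0046, 0.1014]
ft_force: [-0.6, -4.9, -0.9]
d cm [-4.95 -0.01 -0.  ] rot [-0.001 -0.005 -0.01 ] q [-51.  27.  60. 102. -25.  66.  99.] f [-0.6 -4.9 -0.9] [0.5936 0.0046 0.1014] case-y 48.6 13.75 0.34533626726183286
```

The guard has reached its end stop, with force rising to only about 5 N. Now back off, lift, close the fingers, and go over the button.

```bash
python3 -m pendant '[[[-0.5,0,0],[0,0.0,0],3],[[-0.3,0,0],[0,0,0],3],[[0,-0.8,0],[0,0,0],3],[[0,-1.5,0],[0,0,0],3],[[0,-1.5,0],[0,0,0],3],[[-1,-1.2,0],[0,0,0],0],[[-1,0,0],[0,0,0],0],[[-1,0,0],[0,0,0],0],[[-1,0,0],[0,0,0],0],[[0,0,0],[0,0,0],0],[[0,0,0],[0,0,0],0]]'; python3 to.py .5875 -.0445 .105
python3 - <<'E'
from h import *
i,K,R,p=cam("wrist");cv2.imwrite("pics/w2.png",i);np.savez("w2.npz",K=K,R=R,p=p);print(proj(K,R,p,[.5875,-.0437,.083]))
h=cv2.cvtColor(i,cv2.COLOR_BGR2HSV);m=cv2.inRange(h,(0,150,60),(6,255,255))|cv2.inRange(h,(174,150,60),(180,255,255))
for c in cv2.findContours(m,0,1)[0]:
    if cv2.contourArea(c)>60:
        q=cv2.boundingRect(c);print(q,onz(K,R,p,q[0]+q[2]/2,q[1]+q[3]/2,.083).round(4))
E
```

```text
t: 14.67
position: [0.5876, -0.0423, 0.1554]
tool_rot: [[0.127, -0.0, -0.992], [0.992, 0.001, 0.127], [0.0, -1.0, 0.0]]
ft_force: [-0.1, -0.4, -1.2]
gripper_width: 0.028
d cm [-0.22  5.04 -0.02] rot [-0.    -0.004  0.   ] q [-49.  23.  63.  99. -21.  71. 102.] f [-0.1 -0.4 -1.2] [ 0.5876 -0.0423  0.1554] case-y 1.4 14.6667 0.027896737283531176
[308.99933468 256.19666253]
(286, 236, 41, 41) [ 0.5875 -0.0452  0.083 ]
```

View pics/w2.png

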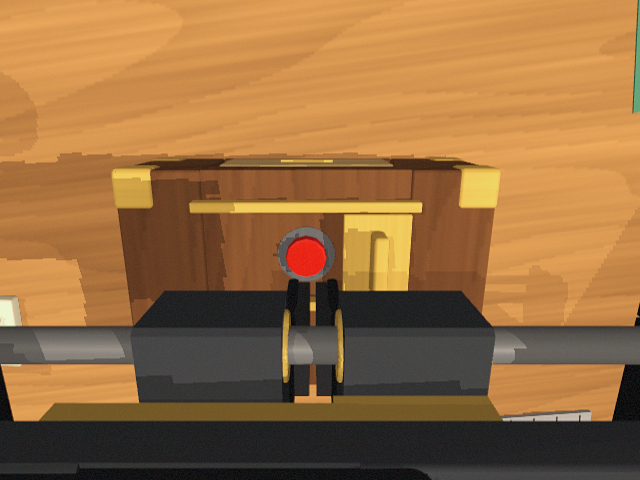

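The button is uncovered at px (306,256), i.e. (0.5875,−0.0452), and the guard plate sits aside to its right. Descend to just above it.

```bash
python3 -m pendant '[[[-0.35,1,0],[0,0,0],0],[[0,1.5,0],[0,0,0],0],[[0,1.5,0],[0,0,0],0],[[0,1.2,0],[0,0,0],0],[[0,0.4,0],[0,0,0],0],[[0,0,0],[0,0,0],0]]'; python3 to.py .5875 -.0455 .085
```

```text
t: 15.22
position: [0.5854, -0.0452, 0.0922]
tool_rot: [[0.126, -0.004, -0.992], [0.992, 0.0, 0.126], [-0.001, -1.0, 0.004]]
ft_force: [-0.4, 0.0, 0.7]
gripper_width: 0.005
d cm [ 0.    0.72 -0.21] rot [-0.004 -0.002 -0.001] q [-46.  27.  59. 103. -25.  65. 105.] f [-0.4  0.   0.7] [ 0.5854 -0.0452  0.0922] case-y -1.8 15.2167 0.005011613357653478
```

```bash
for k in 1 2 3; do python3 -m pendant '[[[0,0.2,-0.05],[0,0,0],0]]' | grep -E 'pos|force'; done;for k in 1 2; do python3 -m pendant '[[[0,0.1,0],[0,0,0],0]]' | grep -E 'pos|force'; done
```

```text
position: [0.5855, -0.0453, 0.09]
ft_force: [-1.4, 0.5, 4.1]
position: [0.5857, -0.0452, 0.0882]
ft_force: [-4.5, 0.1, 5.3]
position: [0.5859, -0.0453, 0.0867]
ft_force: [-2.2, 0.6, 3.3]
position: [0.5859, -0.0453, 0.0862]
ft_force: [-2.4, 1.4, 5.1]
position: [0.5859, -0.0453, 0.0857]
ft_force: [-3.6, 0.3, 5.2]
```

```bash
for k in 1 2; do python3 -m pendant '[[[0,0.15,0],[0,0,0],0]]' | grep -E 'pos|force'; done; python3 -m pendant '[[[0,-0.5,0],[0,0,0],0],[[0,-1.5,0],[0,0,0],0],[[0,-3,0],[0,0,0],0],[[0,-4,0],[0,0,0],0],[[0,-3,0],[0,0,0],0],[[0,0,0],[0,0,0],0]]'; python3 see.py f.png; python3 - <<'E'
from h import *
i,K,R,p=cam("side");t=cv2.imread("pics/f.png")
s=i[170:345,195:500];cv2.imwrite("pics/fin.png",np.hstack([t,cv2.resize(s,(400,300))]))
for n,X in(("side tray front top exp",np.array([.6073,-.0462,.052])-.135*np.array([.992,-.124,0])),("case front",np.array([.6073,-.0462,.052])-.07*np.array([.992,-.124,0]))):
    u=proj(K,R,p,X);print(n,X,u,400+(u[0]-195)*400/305,(u[1]-170)*300/175)
E
```

```text
position: [0.586, -0.0453, 0.0848]
ft_force: [-4.0, -0.2, 5.5]
position: [0.586, -0.0453, 0.0843]
ft_force: [-7.2, 1.8, 14.5]
t: 16.3
position: [0.5887, -0.0465, 0.2117]
tool_rot: [[0.127, -0.003, -0.992], [0.992, 0.001, 0.127], [0.001, -1.0, 0.003]]
ft_force: [1.0, 0.2, 0.0]
gripper_width: 0.004
box ((448.8717041015625, 343.86444091796875), (153.15261840820312, 87.50799560546875), 84.59323120117188)
[ 0.58794887 -0.04614561  0.20975013]
side tray front top exp [ 0.47338 -0.02946  0.052  ] [332.64677641 252.87532179] 580.5203625103563 142.07198021372812
case front [ 0.53786 -0.03752  0.052  ] [355.40254842 244.39248111] 610.3639979244354 127.52996762357006
```

View pics/fin.png

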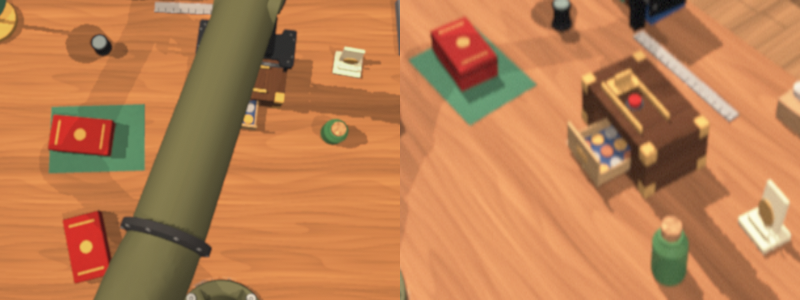

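In the final picture, the tray stands out of the case. Its front panel's top middle is near crop px (585,143), against (581,142) computed for 65 mm. The guard is aside with the button showing, the box lies on the pad, and the other things are where they were. The tool is clear, so I'll hand in.

```bash
python3 -c "
from cell import arm
print(arm.get_obs()['t'],arm.get_obs()['ft_force']);print(arm.close_job())"
```

```text
16.4 [ 0.3732079  -0.05332122 -0.43922981]
the job is handed in; nothing more can be done
None
```

The tray is open, and I handed the job in at 16.4 s on the robot's clock.

- **Pencil box:** I slid it flat onto the felt pad. Two camera views put its centre about 31 mm from the pad's middle. That is inside the 45 mm allowed, but a first push fell short and the second ran about 30 mm past the middle; I didn't nudge it back.
- **Guard:** I tried the case's +y side first and it was the free one. It slid with about 2 N to its end stop, where the force reached about 5 N.
- **Button:** I pressed it to about 6.7 mm, close to the bottom of its travel. The highest vertical force was 14.5 N (about 16 N in all), on the last small step.
- **Tray:** In the last side view its front edge was within a few pixels of where 65 mm out should appear.
- **Everything else:** The jar, coin stand, loupe and ruler look unmoved. I judged that by eye from the pictures and did not re-measure them. The arm was raised about 12 cm clear of the case when I handed in.

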